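# Offer the mixing slab over the end of the ledge

## Robot

A 7-joint arm with a two-finger parallel gripper is mounted at the origin on the work surface. World frame = base frame: x ahead of the robot, y to its left, z up, the work surface at z = 0. Lengths are in m, angles in rad, forces in N, time in s.
With the tool pointing down it reaches from about 0.425 to 0.8 m from the base axis. Payload 8.3 kg.
Tool frame: the origin (TCP) lies at the very end of the fingers, on their centre line; the grasp point (between the pads) lies 19 mm behind it; x points along the fingers, y is the direction in which the jaws open and shut, and the axes are right-handed (so a half turn about x gives the same grasp; the last joint's range is limited). The gripper opens to 85 mm and grips with 20 to 120 N. Pads are 22 mm wide; open, the fingers measure 114 mm over their backs; the gripper's body (76 mm by 85 mm) begins 54 mm behind the grasp point. The pads swing forward as they close: fully open they stand 13 mm farther back than shut.
Start: joints at [-0.063, 0.383, 0.016, 1.37, -0.006, 1.388, -0.046], TCP at [0.625, 0, 0.231] pointing down, gripper open.
Joint ranges: [-2.95, 2.95], [-0.25, 2.06], [-1.52, 1.56], [0.18, 2.33], [-1.44, 4.58], [0.02, 2.06], [-3.01, 3.01]. Speed limits (rad/s): [2.39, 2.39, 3.01, 3.01, 3.14, 3.14, 3.14].

## Interface

Orientations are given as a unit quaternion [w, x, y, z].
In Python, from station import r, optics, job gives the robot as it stands. The module is installed in compiled form; this text tells all that it offers.
- The arm moves only by the shell command python3 -m crank 'ROWS' [FORCE]. ROWS is JSON, a list of rows, each a list of 3 entries, a list of its own where there are three numbers: the turn, a rotation vector about the tool's x, y, z in degrees, then the shift along the tool's x, y, z in mm, then the closure, from -1 (fully open) to 1 (shut). A call has 1 to 5 rows; each row shifts and turns the commanded pose from where the row before left it, along the tool's axes as they then stand; what a row does not reach is not made up. A row lasts 1/12 s, in which the tool goes at most 41.7 mm and 7.16 degrees, less where a joint would pass 70% of its speed; a pose out of reach is approached as far as the arm can. A call with a gripper value outside its range is refused whole. The fingers move at their own pace and stop on an object; FORCE is the grip in N (left out, the last holds). Time passes only in rows, so rows that do not move let the fingers close. It gives the time, the measured TCP pose, the force and the opening at its end, in the units of the state.
- r.get_obs(): the state, without advancing time (a new reading comes with each control period).
- optics.capture(name): name is "scene" or "side" or "wrist"; returns a dict with "image" (420x560x3 uint8, red, green, blue), "fx", "fy", "cx", "cy" (pixels), "D" ([k1, k2, p1, p2, k3] as OpenCV has them; the pictures are not rectified), "origin" and "attitude" of the camera in the world. Camera axes: x right, y up, looking along -z (the intrinsics and any distortion apply to the point x, -y, -z); pixel columns grow to the right and rows downward; lengths in m; the calibration is good to about 2 mm. A picture is of the moment at which its call begins. There is no depth.
- job.sign_off(): hands the job in, once; it reports no verdict.
The state is a dict: "time": time; "joint_pos": joint angles; "qd": joint speeds; "tau": joint torques, N m; "eef_pos": TCP position; "tool_rot": TCP orientation; "contact_force": force on the tool from outside, world axes, zero at the start; "wrist_torque": the same for the moment, N m; "gripper_width": finger opening in m.
Only numpy, scipy, OpenCV 4.12 (cv2) and the standard library are available. Lean on these libraries where they do the work, as an engineer would, in place of code of your own. Each camera call takes 0.05 s, during which the arm holds its last target.

## Task

The thin porcelain mixing slab lies flat on the wooden ledge, where nobody can get a finger under it. Push it along the ledge with the fingertips, without gripping or lifting it, until about a third of its length sticks out over the end where the stone jaw model with the horseshoe of teeth stands. Leave it lying flat and square to the ledge, not sticking out over the ledge's front, and do not disturb anything else on the bench.

Things in the scene. Friction and masses are not known exactly. Their poses are not given: they have to be found in the camera images.
- slab: Loose mixing slab: flat white porcelain rectangle, 90 (its x) x 140 (its y) x 7 mm thick, 0.15 to 0.3 kg, three round wells marked in a row on top; slides with ordinary friction. Origin at the centre of its underside; z up. It starts flat on the ledge, its y axis within 9 degrees of the ledge's y axis.
- ledge: Fixed wooden ledge: 160 (x) x 300 (y) mm board, 16 mm thick, on two cheeks; top 50 mm above the bench. Origin at its middle, at bench height. Both ends (y = +150, -150 mm) are open, no stops. Along the far edge a rail stands 14 mm above the top, inner face at x = +68 mm; the front edge, x = -80 mm, is open. Turned up to 15 degrees about z, the rail always away from the robot.
- jaw_model: Cream stone jaw model, loose on the bench: a block 58 x 66 x 18 mm with a horseshoe of teeth, 36 mm high in all. It stands 240 to 275 mm from the ledge's middle, beyond one end (either +y or -y of the ledge): the slab is to stick out over that end. Leave it where it is. Origin at the centre of its underside.
- jar: Loose bystander on the bench, to be left alone; origin at the centre of its underside. Screw-top jar, 56 mm across, 55 mm high, beyond the other end of the ledge.
- firing_tray: Loose bystander on the bench, to be left alone; origin at the centre of its underside. Round firing tray, 64 mm across and 12 mm thick with short pins, 26 mm high in all, in front of the ledge.
- brush: Loose bystander on the bench, to be left alone; origin at the centre of its underside. Brush, about 155 mm long, 9 mm thick, lying roughly parallel to the ledge in front of it.
- carver: Loose bystander on the bench, to be left alone; origin at the centre of its underside. Slim steel carving tool, about 175 mm long, 7 mm thick, lying in front of the ledge.
- cup: Loose bystander on the bench, to be left alone; origin at the centre of its underside. Small white cup, 60 mm across, 50 mm high, behind the ledge.
- die_block: Loose bystander on the bench, to be left alone; origin at the centre of its underside. Small stone block with three teeth, 30 x 42 mm, 37 mm high, behind the ledge.
- dropper: Loose bystander on the bench, to be left alone; origin at the centre of its underside. Small bottle, 36 mm across, 75 mm high, behind the ledge.

How it is judged:
At the end, for the whole second after the job is handed in: 30 to 62 mm of the 140 mm slab sticks out over the end where the jaw model stands; it lies flat on the ledge (0.05 rad), its long side within 0.14 rad of the ledge's, its centre no more than 43 mm in front of the ledge's centre line (at most 8 mm over the front), at rest (((y of jaw_model in the frame of ledge above 0 m and y of slab in the frame of ledge between 0.11 and 0.142 m) or (y of jaw_model in the frame of ledge below 0 m and y of slab in the frame of ledge between -0.142 and -0.11 m)) and angle between the y axis of slab and the y axis of ledge, either way round below 0.14 rad and x of slab in the frame of ledge above -0.043 m and angle between slab's own z axis and vertical below 0.05 rad and height (world z) of slab between 0.046 and 0.054 m and linear speed of slab below 0.01 m/s); the robot touches nothing.
It fails at once if the slab is lifted (more than 8 mm off the ledge) (height (world z) of slab above 0.058 m).
It fails at once if the slab is tipped or falls off the ledge (angle between slab's own z axis and vertical above 0.15 rad or height (world z) of slab below 0.04 m).
It fails at once if something else on the bench is disturbed (moved more than 12 mm) (distance of any of jaw_model, jar, firing_tray, brush, carver, cup, die_block, dropper from where it was at the start of the episode above 0.012 m).
It also fails if it takes over 40 s, if anything falls off the work surface, if the arm or the gripper's body presses on something with over 40 N, if the wrist force passes 120 N, or if a joint passes its speed limit or range.

## Working session

There is one attempt and no reset: what is moved stays moved. The work goes in short steps, Python scripts to look and compute and a shell command to move; the robot and the scene stay as the last step left them, time stands still between calls to the robot, and variables do not carry over. Pictures are saved under pics/ and viewed, and the job is handed in when it is done.

```bash
ls; mkdir -p pics
python3 - <<'E'
from station import r, optics, job
import cv2
print(r.get_obs())
for n in ["scene","side","wrist"]:
    c=optics.capture(n); cv2.imwrite(f"pics/{n}0.png",c["image"][:,:,::-1]); print(n,{k:v for k,v in c.items() if k!="image"})
E
```

```text
pics
{'time': 0.0, 'joint_pos': array([-0.06292557,  0.38422732,  0.01636458,  1.3711496 , -0.00631933,
        1.38821625, -0.04647192]), 'qd': array([-4.97197523e-05,  2.41413627e-04, -1.10892861e-03,  3.30975417e-04,
        3.78538954e-04, -5.49809922e-04, -1.61901704e-03]), 'tau': array([-4.50568632e-04, -6.27588844e+01,  8.43669288e-01, -3.71825659e+01,
        1.65239023e-02,  1.39937960e-02, -1.08329079e-04]), 'eef_pos': array([6.24493326e-01, 6.39146310e-05, 2.30287614e-01]), 'tool_rot': array([ 0.49954558,  0.49947794,  0.50051524, -0.50046028]), 'contact_force': array([-0.38453568,  0.25514786,  0.83467507]), 'wrist_torque': array([-0.02266155, -0.05283476,  0.00255837]), 'gripper_width': 0.08528405184391467}
scene {'fx': 511.20967347093114, 'fy': 511.20967347093114, 'cx': 280.2358876876968, 'cy': 212.15451049710717, 'D': array([-0.11472881,  0.        ,  0.        ,  0.        ,  0.        ]), 'origin': array([ 1.15774916, -0.5110818 ,  0.55039293]), 'attitude': array([0.80033245, 0.45558832, 0.20495245, 0.33151432])}
side {'fx': 454.7504091069664, 'fy': 454.7504091069664, 'cx': 276.90093296948845, 'cy': 216.51789387887118, 'D': array([-0.0437502,  0.       ,  0.       ,  0.       ,  0.       ]), 'origin': array([ 0.24479849, -0.58950274,  0.57994995]), 'attitude': array([ 0.86656665,  0.43707917, -0.10040499, -0.21895864])}
wrist {'fx': 346.58546348309375, 'fy': 346.58546348309375, 'cx': 273.8662780091465, 'cy': 215.2493078210825, 'D': array([-0.03451178,  0.        ,  0.        ,  0.        ,  0.        ]), 'origin': array([0.62493418, 0.07170113, 0.37445014]), 'attitude': array([ 9.89781209e-01, -1.42592880e-01,  6.12763941e-04, -2.32651952e-04])}
```

View pics/scene0.png

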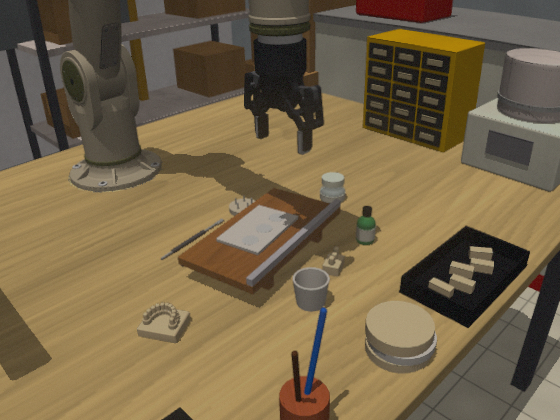

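View pics/side0.png

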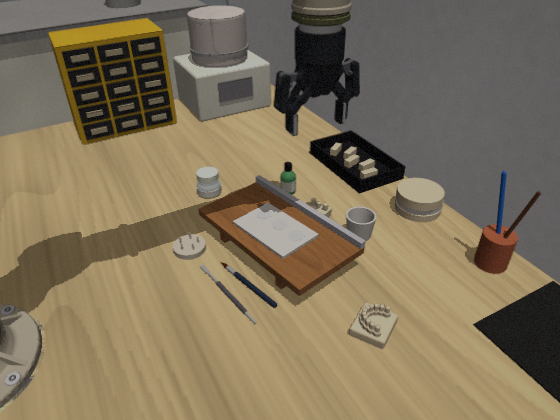

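View pics/wrist0.png

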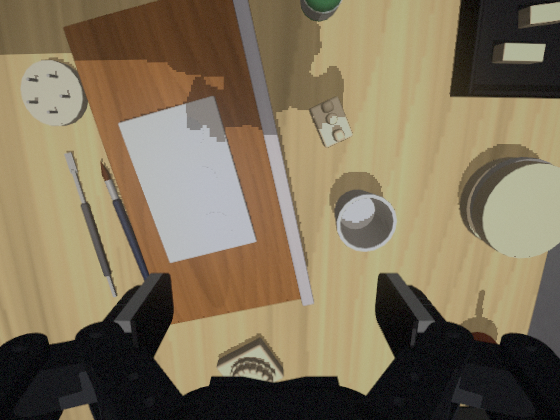

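The jaw model stands at the -y end: at about (163,320) in scene, (374,323) in side and (252,362) in wrist. In the wrist view the slab corners are at about (120,125), (214,97), (256,241) and (171,263). Next I'll measure these properly.

```bash
cat > h.py <<'E'
import numpy as np, cv2
from scipy.spatial.transform import Rotation as R
from station import r, optics, job
def cast(c,px,z):
    K=np.array([[c["fx"],0,c["cx"]],[0,c["fy"],c["cy"]],[0,0,1]])
    n=cv2.undistortPoints(np.array(px,float).reshape(-1,1,2),K,c["D"]).reshape(-1,2)
    d=np.c_[n[:,0],-n[:,1],-np.ones(len(n))]
    w,x,y,zz=c["attitude"]; d=R.from_quat([x,y,zz,w]).apply(d)
    o=c["origin"]; return (o+d*((z-o[2])/d[:,2])[:,None])[:,:2]
def proj(c,P):
    K=np.array([[c["fx"],0,c["cx"]],[0,c["fy"],c["cy"]],[0,0,1]])
    w,x,y,zz=c["attitude"]; q=R.from_quat([x,y,zz,w]).inv().apply(np.atleast_2d(P)-c["origin"])*[1,-1,-1]
    return cv2.projectPoints(q.reshape(-1,1,3),np.zeros(3),np.zeros(3),K,c["D"])[0].reshape(-1,2)
def rect(c,mask,z,seed):
    n,l=cv2.connectedComponents(mask.astype(np.uint8))
    m=(l==l[seed[1],seed[0]]).astype(np.uint8)
    m=cv2.morphologyEx(m,cv2.MORPH_CLOSE,np.ones((9,9)))
    k=max(cv2.findContours(m,cv2.RETR_EXTERNAL,cv2.CHAIN_APPROX_NONE)[0],key=cv2.contourArea)
    W=cast(c,k.reshape(-1,2),z)
    return m,cv2.minAreaRect((W*1000).astype(np.float32))
E
python3 - <<'E'
from h import *
for n,seed in [("wrist",(180,200)),("side",(270,235)),("scene",(255,235))]:
    c=optics.capture(n); hsv=cv2.cvtColor(c["image"],cv2.COLOR_RGB2HSV)
    S=hsv[:,:,1].astype(int);V=hsv[:,:,2].astype(int)
    m=((S<70)&(V>60))
    m=cv2.morphologyEx(m.astype(np.uint8),cv2.MORPH_OPEN,np.ones((3,3)))
    mm,rc=rect(c,m,.057,seed); print(n,rc)
    P=np.array(cv2.boxPoints(rc))
    print(P.round(1).tolist())
    im=c["image"][:,:,::-1].copy(); 
    cv2.polylines(im,[proj(c,np.c_[P/1000,np.full(4,.057)]).astype(int)],True,(0,0,255),1)
    cv2.imwrite(f"pics/{n}1.png",im)
# hand-read corners of ledge, wrist
c=optics.capture("wrist")
print(cast(c,[(66,27),(166,325),(120,125),(214,97),(256,241),(171,263)],.05)*1000)
print("rail top end in wrist", cast(c,[(235,0),(301,304),(313,302)],.064)*1000)
print("jaw",cast(c,[(252,365)],.018)*1000)
c=optics.capture("side"); print("side ledge corners",cast(c,[(199,209),(278,275),(361,241)],.05)*1000, cast(c,[(374,325)],.018)*1000)
E
```

```text
wrist ((546.3276977539062, 8.29290771484375), (91.31360626220703, 140.80670166015625), 14.674498558044434)
[[484.29998779296875, 64.80000305175781], [520.0, -71.4000015258789], [608.2999877929688, -48.20000076293945], [572.7000122070312, 88.0]]
side ((544.047607421875, 5.2572479248046875), (94.2686996459961, 144.3665313720703), 14.70750617980957)
[[480.1000061035156, 63.099998474121094], [516.7999877929688, -76.5], [608.0, -52.599998474121094], [571.2999877929688, 87.0]]
scene ((547.898193359375, 6.46142578125), (94.93029022216797, 146.58033752441406), 14.680249214172363)
[[483.3999938964844, 65.30000305175781], [520.5999755859375, -76.5], [612.4000244140625, -52.400001525878906], [575.2000122070312, 89.4000015258789]]
[[ 446.22684179  145.04183908]
 [ 507.73205182 -148.10543412]
 [ 484.10612513   62.3366587 ]
 [ 571.61899823   86.12786078]
 [ 607.10103766  -50.73523894]
 [ 519.73432772  -74.75712451]]
rail top end in wrist [[ 593.98606299  159.8280102 ]
 [ 652.44402307 -113.64984587]
 [ 664.54994187 -111.3867494 ]]
jaw [[ 597.73995964 -226.8053202 ]]
side ledge corners [[ 444.03981247  141.69193121]
 [ 494.30447548 -101.67814546]
 [ 667.1688472   -96.86581362]] [[ 588.32797558 -243.77077098]]
```

Run:
```python
import cv2,numpy as np
a=cv2.imread("pics/wrist1.png")[0:340,40:360]; b=cv2.imread("pics/side1.png")[160:300,170:390]
cv2.imwrite("pics/z1.png",cv2.resize(a,None,fx=1.75,fy=1.75)); cv2.imwrite("pics/z2.png",cv2.resize(b,None,fx=3.5,fy=3.5))
```

```text
(no output)
```

View pics/z1.png

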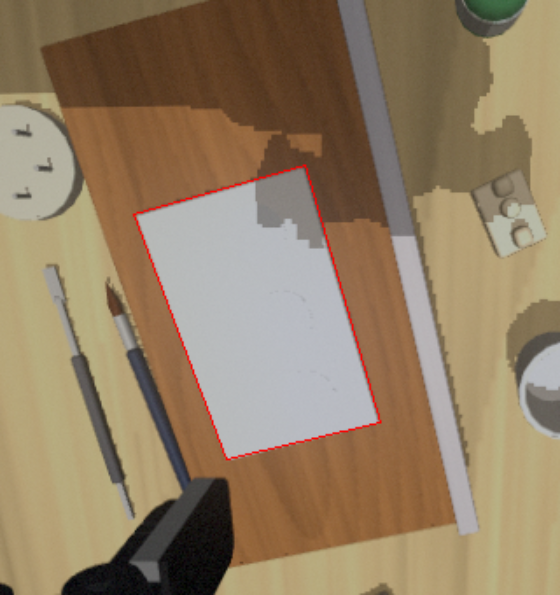

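View pics/z2.png

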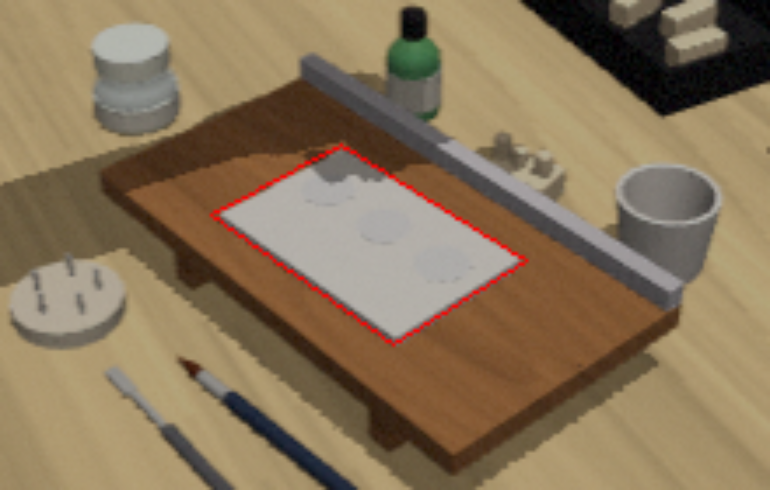

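The fitted red outlines match the slab in both views. Next come the ledge corners and rail, read off the zoomed crops.

Run:
```python
from h import *
w=optics.capture("wrist"); s=optics.capture("side"); 
W=lambda p,z: cast(w,[(40+u/1.75,v/1.75) for u,v in p],z)*1000
S=lambda p,z: cast(s,[(170+u/3.5,160+v/3.5) for u,v in p],z)*1000
a=W([(42,48),(241,566)],.05); print("front-far, near-end pt",a.round())
ra=W([(340,5),(390,235),(460,533),(478,531)],.064); print("rail W",ra.round())
b=S([(102,175),(455,470)],.05); print("S front",b.round(), np.linalg.norm(b[0]-b[1]), np.degrees(np.arctan2(*(b[0]-b[1])*[-1,1])))
rb=S([(303,70),(665,303),(682,290),(318,55)],.064); print("rail S",rb.round(), np.degrees(np.arctan2(*(rb[0]-rb[1])*[-1,1])),np.linalg.norm(rb[0]-rb[1]))
d=ra[0]-ra[2];print(np.degrees(np.arctan2(-d[0],d[1])))
```

```text
front-far, near-end pt [[ 444.  145.]
 [ 521. -146.]]
rail W [[ 593.  158.]
 [ 616.   54.]
 [ 655. -114.]
 [ 665. -113.]]
S front [[ 443.  138.]
 [ 504. -157.]] 301.7227861746401 11.712475342935008
rail S [[ 583.  163.]
 [ 645. -121.]
 [ 659. -117.]
 [ 599.  174.]] 12.374385077232946 290.6733757858652
12.634392618790908
```

Measurements so far:
- **Ledge:** yaw ≈ 12.2°, centre ≈ (552,12) mm.
- **Slab:** about (-7,-4) mm in the ledge frame, turned about +2.5° relative to it.
- **Push needed:** about 122 mm along the tool's z, once the tool is yawed to match the ledge.

I'll push the far end with both fingertips, part-open so the slab squares itself. First I move above the area behind that end.

```bash
python3 -m crank '[[[-6.1,0,0],[0,0,0],-0.2],[[-6.1,0,0],[0,0,0],-0.2],[[0,0,0],[0,-25,-39],-0.2],[[0,0,0],[0,-25,-39],-0.2],[[0,0,0],[0,-25,-40],-0.2]]'
python3 -m crank '[[[0,0,0],[40,0,0],-0.2],[[0,0,0],[40,0,0],-0.2],[[0,0,0],[40,0,0],-0.2],[[0,0,0],[0,0,0],-0.2],[[0,0,0],[0,0,0],-0.2]]'
python3 - <<'E'
from h import *
for n in ["scene","side","wrist"]:
    c=optics.capture(n); cv2.imwrite(f"pics/{n}2.png",c["image"][:,:,::-1])
o=r.get_obs(); print(o["eef_pos"],o["tool_rot"],o["gripper_width"],o["contact_force"],o["time"])
E
```

```text
time: 0.92
eef_pos: [0.5361, 0.0893, 0.2308]
tool_rot: [0.55, 0.444, 0.55, -0.445]
contact_force: [1.0, 1.6, 0.3]
gripper_width: 0.0512
time: 1.33
eef_pos: [0.5357, 0.0886, 0.1102]
tool_rot: [0.549, 0.443, 0.551, -0.445]
contact_force: [1.0, 0.7, 1.0]
gripper_width: 0.0512
[0.53919455 0.08926419 0.11430636] [ 0.55120882  0.44536618  0.54924792 -0.44288207] 0.0513232964488505 [0.98713673 0.89803584 0.69148161] 1.4833
```

View pics/side2.png

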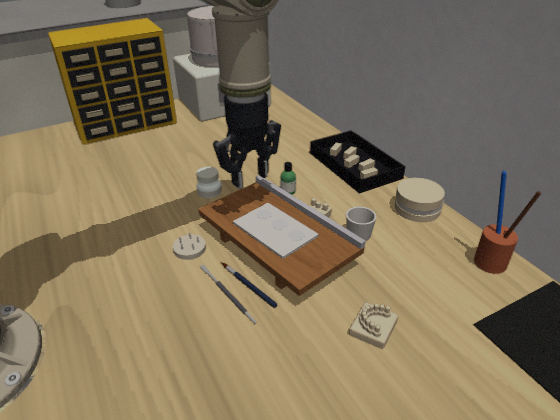

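View pics/wrist2.png

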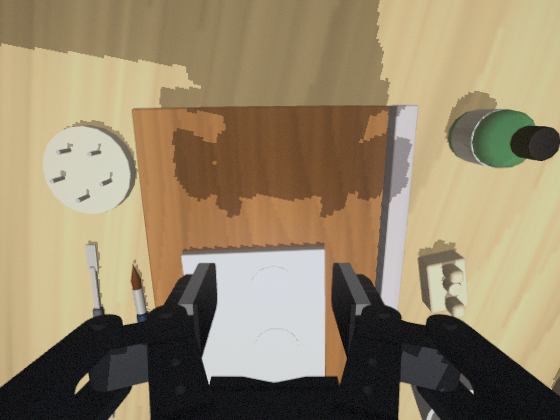

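The arm is above the far end, with the fingertips at about (203,265) and (343,265) in the wrist view. The slab's far edge is at row 250, the ledge's far edge at row 107, and the rail runs from about (390,107) to (383,300). I'll re-measure the edges from here.

Run:
```python
from h import *
w=optics.capture("wrist"); o=r.get_obs(); print(o["eef_pos"],w["origin"],w["attitude"])
e=cast(w,[(134,109),(387,106),(182,252),(324,248),(146,240)],[.05]*1 and .05)*1000
s=cast(w,[(182,253),(324,248),(326,350)],.057)*1000
ra=cast(w,[(396,107),(418,105),(380,300)],.064)*1000
an=lambda a,b: np.degrees(np.arctan2((b-a)[1],(b-a)[0]))
print("ledge end",e[:2].round(),an(e[0],e[1]),"slab",s.round(),an(s[0],s[1]),np.linalg.norm(s[1]-s[0]),"rail",ra.round())
t=np.radians(12.2);Rm=np.array([[np.cos(t),np.sin(t)],[-np.sin(t),np.cos(t)]])
for nme,p in [("ledgeend",e[:2]),("slab",s),("rail",ra),("tcp",o["eef_pos"][None,:2]*1000)]:
    print(nme,((p-[552,12])@Rm.T).round(1).tolist())
```

```text
[0.53920115 0.08925862 0.11429736] [0.52358431 0.15916759 0.258402  ] [ 0.98426286 -0.14155263 -0.0175511   0.10431412]
ledge end [[445. 145.]
 [588. 177.]] 12.751652667110243 slab [[486.  65.]
 [572.  87.]
 [593.  14.]] 14.217091615687512 88.93240367054217 rail [[588. 177.]
 [600. 180.]
 [614.  63.]]
ledgeend [[-76.6, 152.8], [69.8, 154.2]]
slab [[-53.3, 66.1], [35.5, 69.2], [40.1, -6.3]]
rail [[70.3, 153.4], [82.2, 154.6], [71.6, 36.4]]
tcp [[3.8, 78.2]]
```

```bash
python3 -m crank '[[[0,0,0],[0,-13,-19],-0.2],[[0,0,0],[20,0,0],-0.2],[[0,0,0],[20,0,0],-0.2],[[0,0,0],[12,0,0],-0.2],[[0,0,0],[0,0,0],-0.2]]'
python3 - <<'E'
from h import *
for n in ["scene","side","wrist"]:
    c=optics.capture(n); cv2.imwrite(f"pics/{n}3.png",c["image"][:,:,::-1])
o=r.get_obs(); print(o["eef_pos"],o["contact_force"],o["time"])
t=np.radians(12.4);Rm=np.array([[np.cos(t),np.sin(t)],[-np.sin(t),np.cos(t)]])
print(Rm@(o["eef_pos"][:2]*1000-[554,14]), np.degrees(R.from_quat(o["tool_rot"][[1,2,3,0]]).as_matrix()[:2,1]), R.from_quat(o["tool_rot"][[1,2,3,0]]).as_matrix().round(3))
a=cv2.imread("pics/scene3.png")[150:300,150:380]; b=cv2.imread("pics/side3.png")[130:290,170:390]
cv2.imwrite("pics/z3.png",np.vstack([cv2.resize(a,(440,290)),cv2.resize(b,(440,310))]))
E
```

```text
time: 1.95
eef_pos: [0.52, 0.1047, 0.0588]
tool_rot: [0.55, 0.444, 0.551, -0.444]
contact_force: [-0.5, -0.3, -0.5]
gripper_width: 0.0511
[0.52183715 0.10504524 0.06124094] [ 0.17430954  0.67188985 -0.12246571] 2.1
[-11.86193168  95.82785842] [56.00499771 12.09210903] [[ 0.003  0.977  0.211]
 [ 0.001  0.211 -0.977]
 [-1.     0.003 -0.   ]]
```

View pics/z3.png

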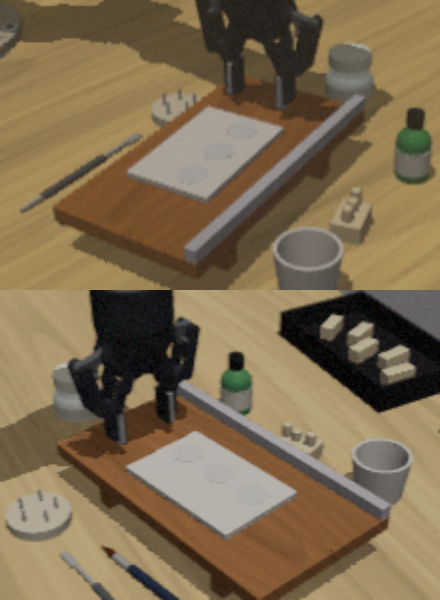

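View pics/wrist3.png

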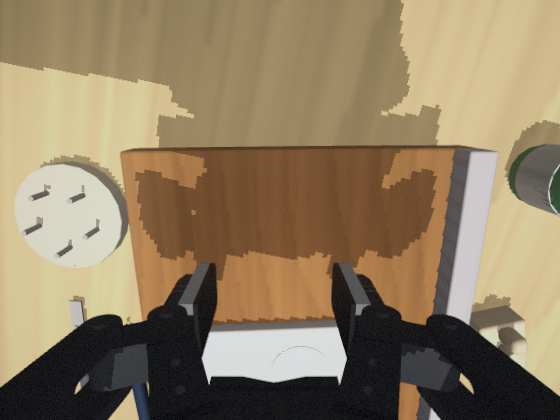

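Both fingertips stand over the bare board behind the slab's far edge (row 322 in the wrist view), and clear of the rail. Next I lower in small steps until they touch.

```bash
for i in 1; do python3 -m crank '[[[0,0,0],[5,0,0],-0.2],[[0,0,0],[0,0,0],-0.2]]'; done
python3 -m crank '[[[0,0,0],[2,0,0],-0.2],[[0,0,0],[0,0,0],-0.2]]'
python3 -m crank '[[[0,0,0],[2,0,0],-0.2],[[0,0,0],[0,0,0],-0.2]]'
```

```text
time: 2.27
eef_pos: [0.521, 0.1048, 0.0548]
tool_rot: [0.551, 0.444, 0.55, -0.444]
contact_force: [0.1, 0.2, 0.7]
gripper_width: 0.0511
time: 2.43
eef_pos: [0.5205, 0.1048, 0.0523]
tool_rot: [0.55, 0.444, 0.55, -0.444]
contact_force: [-0.1, -0.1, -0.3]
gripper_width: 0.0514
time: 2.6
eef_pos: [0.5203, 0.1048, 0.05]
tool_rot: [0.55, 0.444, 0.55, -0.444]
contact_force: [-0.5, -0.4, -0.7]
gripper_width: 0.0511
```

```bash
python3 -m crank '[[[0,0,0],[1.5,0,0],-0.2],[[0,0,0],[0,0,0],-0.2]]'
python3 -m crank '[[[0,0,0],[1.5,0,0],-0.2],[[0,0,0],[0,0,0],-0.2]]'
python3 -m crank '[[[0,0,0],[1.5,0,0],-0.2],[[0,0,0],[0,0,0],-0.2]]'
```

```text
time: 2.77
eef_pos: [0.5203, 0.1048, 0.0485]
tool_rot: [0.55, 0.444, 0.55, -0.444]
contact_force: [0.3, 0.8, 0.4]
gripper_width: 0.0511
time: 2.93
eef_pos: [0.5203, 0.1048, 0.047]
tool_rot: [0.55, 0.444, 0.55, -0.444]
contact_force: [-0.4, 0.1, 0.3]
gripper_width: 0.0514
time: 3.1
eef_pos: [0.5204, 0.1048, 0.0468]
tool_rot: [0.55, 0.444, 0.55, -0.444]
contact_force: [-4.4, -0.8, 11.7]
gripper_width: 0.0511
```

Touch came at a measured TCP height of 46.8 mm. I raise 3.5 mm, then push along tool z.

```bash
python3 -m crank '[[[0,0,0],[-3.5,0,0],-0.2],[[0,0,0],[0,0,8],-0.2],[[0,0,0],[0,0,6],-0.2],[[0,0,0],[0,0,6],-0.2],[[0,0,0],[0,0,6],-0.2]]'
python3 -m crank '[[[0,0,0],[0,0,6],-0.2],[[0,0,0],[0,0,6],-0.2],[[0,0,0],[0,0,6],-0.2],[[0,0,0],[0,0,6],-0.2],[[0,0,0],[0,0,0],-0.2]]'
python3 - <<'E'
from h import *
for n in ["scene","side","wrist"]:
    c=optics.capture(n); cv2.imwrite(f"pics/{n}4.png",c["image"][:,:,::-1])
a=cv2.imread("pics/scene4.png")[150:300,150:380]; b=cv2.imread("pics/side4.png")[130:290,170:390]
cv2.imwrite("pics/z4.png",np.vstack([cv2.resize(a,(440,290)),cv2.resize(b,(440,310))]))
E
```

```text
time: 3.52
eef_pos: [0.5262, 0.0788, 0.0492]
tool_rot: [0.55, 0.444, 0.55, -0.444]
contact_force: [-0.6, 2.0, 1.0]
gripper_width: 0.0516
time: 3.93
eef_pos: [0.5312, 0.0539, 0.0492]
tool_rot: [0.55, 0.444, 0.55, -0.445]
contact_force: [-0.6, -0.4, 0.1]
gripper_width: 0.0517
```

View pics/z4.png

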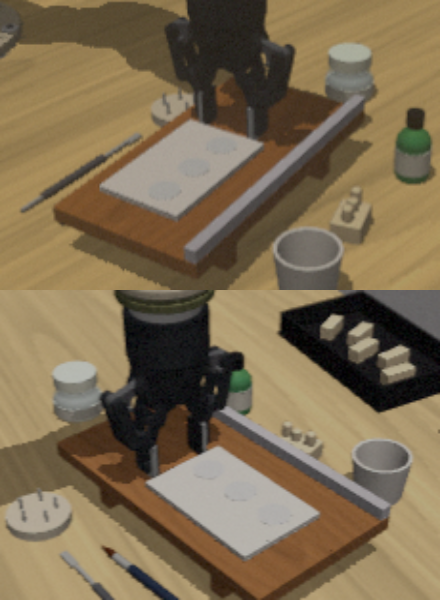

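The slab slides flat ahead of both fingertips and has stayed square. I'll keep pushing.

```bash
python3 -m crank '[[[0,0,0],[0,0,7],-0.2],[[0,0,0],[0,0,7],-0.2],[[0,0,0],[0,0,7],-0.2],[[0,0,0],[0,0,7],-0.2],[[0,0,0],[0,0,7],-0.2]]'
python3 -m crank '[[[0,0,0],[0,0,7],-0.2],[[0,0,0],[0,0,7],-0.2],[[0,0,0],[0,0,7],-0.2],[[0,0,0],[0,0,7],-0.2],[[0,0,0],[0,0,0],-0.2]]'
cat > m.py <<'E'
from h import *
import sys
k=sys.argv[1]
t=np.radians(12.4);Rm=np.array([[np.cos(t),np.sin(t)],[-np.sin(t),np.cos(t)]])
P0={"side":(544.05,5.26),"scene":(547.9,6.46)}
for n,seed in [("side",eval(sys.argv[2])),("scene",eval(sys.argv[3]))]:
    c=optics.capture(n); cv2.imwrite(f"pics/{n}{k}.png",c["image"][:,:,::-1])
    hsv=cv2.cvtColor(c["image"],cv2.COLOR_RGB2HSV); S=hsv[:,:,1].astype(int);V=hsv[:,:,2].astype(int)
    m=cv2.morphologyEx(((S<70)&(V>60)).astype(np.uint8),cv2.MORPH_OPEN,np.ones((3,3)))
    mm,rc=rect(c,m,.057,seed); p=np.array(rc[0])
    print(n,rc,"ledge frame",(Rm@(p-[554,14])).round(1),"moved",(Rm@(p-P0[n])).round(1))
o=r.get_obs(); print(o["eef_pos"],Rm@(o["eef_pos"][:2]*1000-[554,14]),o["time"])
a=cv2.imread(f"pics/scene{k}.png")[150:350,110:380]; b=cv2.imread(f"pics/side{k}.png")[130:350,170:430]
cv2.imwrite(f"pics/z{k}.png",np.hstack([cv2.resize(a,(400,300)),cv2.resize(b,(400,338))[:300]]))
E
python3 m.py 5 "(310,262)" "(215,255)"
```

```text
time: 4.5
eef_pos: [0.5385, 0.0207, 0.0492]
tool_rot: [0.55, 0.444, 0.55, -0.444]
contact_force: [-1.0, 0.8, -1.2]
gripper_width: 0.0516
time: 4.92
eef_pos: [0.5447, -0.0079, 0.0493]
tool_rot: [0.55, 0.444, 0.55, -0.445]
contact_force: [0.5, 0.4, 0.3]
gripper_width: 0.0511
side ((557.3763427734375, -73.06639862060547), (94.56456756591797, 177.4013214111328), 12.225828170776367) ledge frame [-15.4 -85.8] moved [ -3.8 -79.4]
scene ((560.4478149414062, -66.80744934082031), (95.98827362060547, 191.5839080810547), 12.038559913635254) ledge frame [-11.1 -80.3] moved [ -3.5 -74.3]
[ 0.54447941 -0.00614249  0.04938645] [-13.62380248 -17.62820927] 5.0167
```

View pics/z5.png

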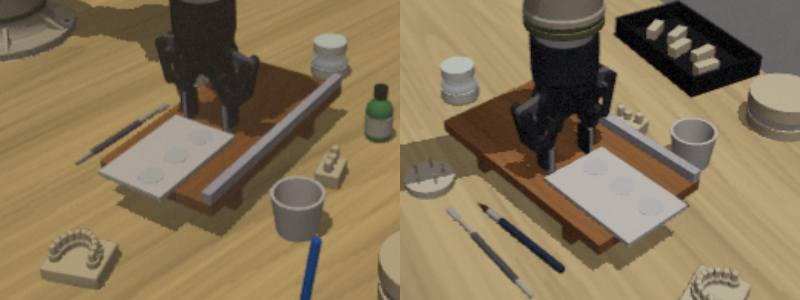

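The fingers merge with the slab in the mask. Taking the blob's leading end instead, the slab centre is at about y = -102 in the ledge frame. About 23 mm more, then I back off.

```bash
python3 -m crank '[[[0,0,0],[0,0,6],-0.2],[[0,0,0],[0,0,6],-0.2],[[0,0,0],[0,0,6],-0.2],[[0,0,0],[0,0,5],-0.2],[[0,0,0],[0,0,0],-0.2]]'
python3 -m crank '[[[0,0,0],[0,0,-30],-0.2],[[0,0,0],[0,0,-30],-0.2],[[0,0,0],[-40,0,-20],-0.2],[[0,0,0],[-40,0,0],-0.2],[[0,0,0],[-40,0,0],-0.2]]'
python3 -m crank '[[[0,0,0],[-20,0,0],-0.2],[[0,0,0],[0,0,0],-0.2],[[0,0,0],[0,0,0],-0.2]]'
python3 m.py 6 "(322,270)" "(205,262)"
python3 - <<'E'
from h import *
c=optics.capture("wrist"); cv2.imwrite("pics/wrist6.png",c["image"][:,:,::-1])
E
```

```text
time: 5.43
eef_pos: [0.5495, -0.0299, 0.0494]
tool_rot: [0.55, 0.444, 0.55, -0.445]
contact_force: [0.8, 1.0, 0.8]
gripper_width: 0.051
time: 5.85
eef_pos: [0.5314, 0.0504, 0.1674]
tool_rot: [0.55, 0.443, 0.552, -0.444]
contact_force: [2.4, -0.5, -0.1]
gripper_width: 0.0508
time: 6.1
eef_pos: [0.5335, 0.0486, 0.1882]
tool_rot: [0.551, 0.445, 0.549, -0.443]
contact_force: [0.1, -0.7, -1.5]
gripper_width: 0.051
side ((565.2728881835938, -111.8409652709961), (94.61409759521484, 143.66162109375), 12.16720199584961) ledge frame [ -16.  -125.3] moved [  -4.4 -118.9]
scene ((569.5394287109375, -110.78166961669922), (95.75821685791016, 146.44012451171875), 12.20241928100586) ledge frame [ -11.6 -125.2] moved [  -4.  -119.2]
[0.53193218 0.04842841 0.18552333] [-14.1600287   38.36400935] 6.2
```

View pics/z6.png

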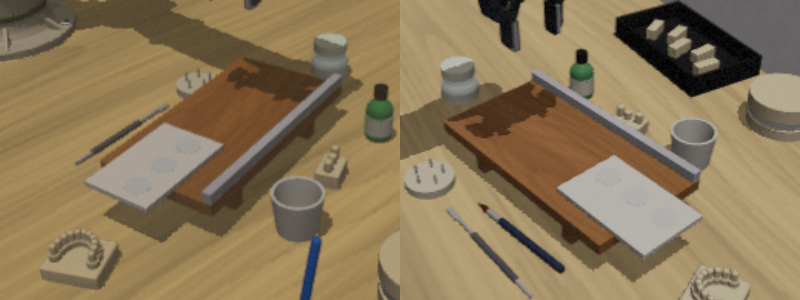

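View pics/side6.png

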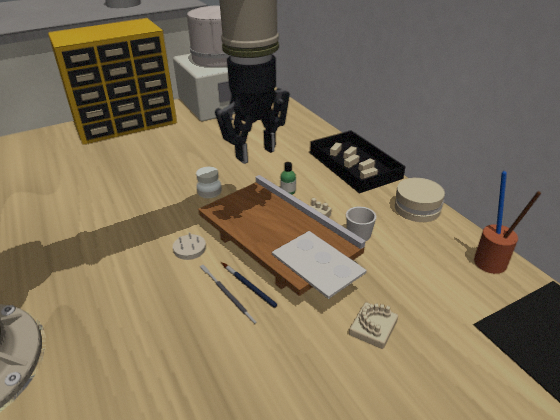

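The slab lies flat, with its leading end over the jaw-model end. The wood on both sides of it is clear in both views, and the bystanders are at their original pixels: tray (190,245), jaw (374,323), cup (360,223). The slab's y in the ledge frame is about -125 by the fused ledge frame and -120 by the side-view corners alone. Both are inside -110 to -142, so I'm handing in.

Run:
```python
from h import *
a=cv2.imread("pics/side0.png").astype(int);b=cv2.imread("pics/side6.png").astype(int)
for n,(u,v) in dict(tray=(190,245),jaw=(374,323),cup=(360,223),jar=(208,183),carver=(228,295),brush=(248,285)).items():
    print(n,np.abs(a-b)[v-8:v+8,u-8:u+8].mean().round(1))
print(job.sign_off())
```

```text
tray 2.5
jaw 2.5
cup 2.5
jar 17.2
carver 2.5
brush 2.8
the job is handed in; nothing more can be done
None
```

I pushed the slab about 119 mm along the ledge with both fingertips, part-open, against its far end. I then backed off, raised the arm clear and handed the job in; no verdict was reported.

**Last checks, against the limits:**

| Check | Measured | Required |
|---|---|---|
| Slab centre y, ledge frame | -125 mm (fused ledge frame), -120 mm (side-view corners alone) | -110 to -142 mm |
| Overhang at the jaw-model end | about 40–45 mm | 30 to 62 mm |
| Angle to the ledge | about 0.2° | under 8° |
| Centre in front of the ledge's centre line | 10–16 mm | at most 43 mm |

- **Disagreement:** the two estimates of y differ by about 5 mm, but both are inside the limits.
- **Flatness:** the slab looks flat on the ledge in both views. I did not measure its tilt or height.
- **Bystanders:** the jaw model, tray, cup, carver and brush look unchanged in the side view before and after.
- **Not verified:** the image patch around the jar did change (17 grey levels on average, against about 2.5 elsewhere). The jar sits at the same pixels, and the arm never came within centimetres of it, so this is probably the arm's shadow. I did not confirm that separately. I checked the die block and dropper only by eye.

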